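# Hang the grinding-belt hanger on the track bolt

### The arm

A 6-joint arm with a two-finger parallel gripper is mounted at the origin on the work surface. World frame = base frame: x ahead of the robot, y to its left, z up, the work surface at z = 0. Lengths are in m, angles in rad, forces in N, time in s.
With the tool pointing down it reaches from about 0.225 to 0.875 m from the base axis. Payload 3.4 kg.
Tool frame: the origin (TCP) lies at the very end of the fingers, on their centre line; the grasp point (between the pads) lies behind it (manip.grasp_offset is the z of the grasp point in the tool frame, in m); z points along the fingers, y is the line along which they close (so a half turn about z gives the same grasp; the last joint's range is limited). The gripper opens to 85 mm and grips with 20 to 120 N. Pads are 22 mm wide; open, the fingers measure 114 mm over their backs; the gripper's body (76 mm by 85 mm) begins 54 mm behind the grasp point. The pads swing forward as they close: fully open they stand 13 mm farther back than shut.
Start: joints at [1.063, 0.276, 1.505, -0, 1.361, -0.121], TCP at [0.217, 0.533, 0.231] pointing down, gripper open.
Joint ranges: [-2.89, 2.89], [-0.75, 2.08], [0.22, 2.7], [-1.18, 4.32], [0.11, 2.71], [-2.7, 2.7]. Speed limits (rad/s): [2.57, 2.57, 3.14, 3.14, 3.14, 3.14].

### API

Orientations are given as a unit quaternion [w, x, y, z].
In Python, from rig import manip gives the robot as it stands.
- The arm moves only by the shell command python3 -m pendant 'ROWS' [FORCE]. ROWS is JSON, a list of rows, each an object of numbers: "dx", "dy", "dz": the shift along the tool's x, y, z in m; "rx", "ry", "rz": the turn, a rotation vector about the tool's x, y, z in degrees; "hand": the finger opening in m, from 0 to 0.0854. In form: [{"dx": .., "dy": .., "dz": .., "rx": .., "ry": .., "rz": .., "hand": ..}, ...]. A call has 1 to 12 rows; each row shifts and turns the commanded pose from where the row before left it, along the tool's axes as they then stand; what a row does not reach is not made up. A row lasts 1/12 s, in which the tool goes at most 41.7 mm and 7.16 degrees, less where a joint would pass 70% of its speed; a pose out of reach is approached as far as the arm can. A call is refused whole if a number of a shift passes 0.0417 or a number of a turn 7.16, either way. A call with a gripper value outside its range is refused whole. The fingers move at their own pace and stop on an object; FORCE is the grip in N (left out, the last holds). Time passes only in rows, so rows that do not move let the fingers close. It gives the time, the measured TCP pose, the force, the opening and the grip force at its end, in the units of the state.
- manip.get_state(): the state, without advancing time (a new reading comes with each control period).
- manip.get_image(name): name is "side" or "top" or "wrist"; returns a dict with "frame" (384x512x3 uint8, red, green, blue), "fx", "fy", "cx", "cy" (pixels), "position" and "attitude" of the camera in the world; the wrist camera has in their place "mount" (4x4, takes a point from camera to tool coordinates, whose origin is the TCP and whose axes are the flange's). Camera axes: x right, y up, looking along -z (the intrinsics and any distortion apply to the point x, -y, -z); pixel columns grow to the right and rows downward; lengths in m; the calibration is good to about 2 mm. The wrist camera is an equidistant fisheye: a pixel r from the principal point sees the ray r / f radians off the axis. A picture is of the moment at which its call begins: read the wrist's pose just before it. There is no depth.
- manip.sign_off(): hands the job in; it is judged then, once.
The state is a dict: "clock": time; "qpos": joint angles; "qd": joint speeds; "effort": joint torques, N m; "position": TCP position; "ee_rot": TCP orientation; "contact_force": force on the tool from outside, world axes, zero at the start; "moment": the same for the moment, N m; "width": finger opening in m; "gripper_force": force on a finger pad.
Only numpy, scipy, OpenCV 4.12 (cv2) and the standard library are available. Lean on these libraries where they do the work, as an engineer would, in place of code of your own. Each camera call takes 0.05 s, during which the arm holds its last target. There are 200 camera calls.

### The job

Hang the steel belt hanger on the bolt that sticks out of the small plywood tool board: bring the keyhole in its back plate over the bolt head, lay the plate flat against the board and slide it down until the bolt is fully home at the top of the narrow slot, and only then let go so that it hangs upright. The bolt may be clamped to either side of the board's middle, so feel for it gently and do not force the hanger against the bolt or the board; leave the file, the hammer and the oil can where they are.

Things in the scene. Friction and masses are not known exactly. Their poses are not given: they have to be found in the camera images.
- board: Upright plywood tool board, 240 mm wide, 220 high, 18 thick, fixed to the bench. Origin: bottom middle of its front face, on the bench. x points level into the board (the front face is the plane x = 0 and looks along -x), y level along the face, z up. A flush aluminium T-track runs level across the face, its middle at z = 165 mm, with one steel bolt clamped in it.
- track_mid (a point): Middle of the T-track on the board's face (board 0, 0, 165 mm); axes as the board. The bolt sticks out along -x at this height, but somewhere from y = -28 to +28 mm from here: its place is not measured, and it cannot be pushed along. Shank 8 mm thick; low domed head 16 mm across, its underside 7.5 mm and its top 12.3 mm off the face.
- hanger: Dark steel belt hanger, about 0.4 kg, loose, standing upright on the bench. Origin: bottom middle of the back face of its back plate; x points out of the back face (into the board once hung), z up. Back plate 80 mm wide (y), 95 high, 5 thick (x -5 to 0). From its foot an arm 14 mm wide and 40 high runs along -x to x = -110 mm, with a lip at the tip (x -102 to -110, up to z 62).
- hole (a point): Centre of the round hole of the keyhole, 20 mm in diameter, on the plate's back face (hanger 0, 0, 53 mm); axes as the hanger. From the hole a slot 11 mm wide goes straight up to z = 79 mm. Hung, the hanger has the same axes as the board.
- slot_end (a point): Where the middle of the bolt lies when it is fully home in the slot: on the plate's back face, 22 mm above hole (hanger x 0, y 0, z 75 mm); axes as the hanger. Hung, it is at z = 165 mm on the board.
- grip (a point): A good place to take the arm from above, fingers closing along the hanger's y: 65 mm in front of the back face, 30 mm above the arm's underside (the arm is 40 mm high), in the middle of its 14 mm width; axes as the hanger. The 60 mm or so between it and the board leave room for the gripper.
- file: Bystander: hand file with a wooden handle, about 290 mm long, lying on the bench. Origin: near the middle of its length, on the bench.
- hammer: Bystander: hammer lying on the bench. Origin: on the bench under it.
- oil_can: Bystander: plain steel can 56 mm in diameter and 110 mm high, standing on the bench. Origin: centre of its underside.
Not all that is in view belongs to the job. Of the things shaped like the board, the plywood one is meant.

How it is judged:
On the way, in this order (a step that is already met when the one before it is completed fails the run):
1. the hanger, held by the fingers, lies flat against the board with the bolt head through its round hole, before it is slid down (x of hole in the frame of board above -0.004 m and y of hole in the frame of board between -0.032 and 0.032 m and z of slot_end in the frame of board between 0.175 and 0.195 m and contact force between hanger and the fingers above 0.5 N), for 0.1 s.
2. still held, it has been slid down flat on the board until the bolt is at the top of the slot (x of slot_end in the frame of board above -0.004 m and z of slot_end in the frame of board below 0.1675 m and contact force between hanger and the fingers above 0.5 N), for 0.1 s.
At the end, for the whole second after the job is handed in: The hanger hangs by itself on the bolt, at rest and upright within 0.1 rad, its back face within 4 mm of the board's face at the bolt, and the bolt home at the top of the slot: slot_end at the bolt's height of 165 mm within 2.5 mm (4 mm below) and within 32 mm of the board's middle (x of slot_end in the frame of board above -0.004 m and z of slot_end in the frame of board between 0.161 and 0.1675 m and y of slot_end in the frame of board between -0.032 and 0.032 m and angle between hanger's own z axis and vertical below 0.1 rad and linear speed of hanger below 0.01 m/s and angular speed of hanger below 0.1 rad/s); the robot touches nothing.
It fails at once if the hanger is pressed on the bolt or the board with more than 30 N (contact force between hanger and board above 30 N).
It fails at once if the file is moved by more than 30 mm (distance of file from where it was at the start of the episode above 0.03 m).
It fails at once if the hammer is moved by more than 30 mm (distance of hammer from where it was at the start of the episode above 0.03 m).
It fails at once if the oil can is moved by more than 30 mm (distance of oil_can from where it was at the start of the episode above 0.03 m).
It also fails if it takes over 64 s, if anything falls off the work surface, if the arm or the gripper's body presses on something with over 40 N, if the wrist force passes 120 N, or if a joint passes its speed limit or range.

## Working session

There is one attempt and no reset: what is moved stays moved. The work goes in short steps, Python scripts to look and compute and a shell command to move; the robot and the scene stay as the last step left them, time stands still between calls to the robot, and variables do not carry over. Pictures are saved under pics/ and viewed, at most 10 in all, crops included, and the job is handed in when it is done.

```bash
mkdir -p pics; ls; python3 - <<'E'
from rig import manip
import cv2, numpy as np
print(manip.grasp_offset, manip.get_state())
for n in ["side","top","wrist"]:
    im=manip.get_image(n); cv2.imwrite(f"pics/{n}0.png",im["frame"][:,:,::-1])
    print(n,{k:(np.round(v,4).tolist() if k!="frame" else 0) for k,v in im.items()})
E
```

```text
pics
-0.0187 {'clock': 0.0, 'qpos': array([ 1.06298560e+00,  2.76601209e-01,  1.50614183e+00,  2.34588042e-05,
        1.36070624e+00, -1.20989371e-01]), 'qd': array([-0.0010159 ,  0.00027145, -0.00187505, -0.00056994,  0.00030293,
       -0.00147342]), 'effort': array([-1.56530132e-03, -4.16769683e+01, -2.45809060e+01, -1.93037686e-04,
        1.07195653e-02, -9.35552649e-07]), 'position': array([0.2166468 , 0.53204847, 0.23043271]), 'ee_rot': array([-2.97984725e-04,  1.92209417e-01,  9.81353493e-01, -8.79264170e-04]), 'contact_force': array([-0.74727338,  0.03309895, -0.52666246]), 'moment': array([ 0.02331118, -0.02901689, -0.00033471]), 'gripper_force': 0.0, 'width': 0.08529942229163844}
side {'frame': 0, 'fx': 491.2056, 'fy': 491.2056, 'cx': 245.0185, 'cy': 180.8796, 'position': [0.3887, -1.0536, 1.1197], 'attitude': [0.9243, 0.3804, -0.0165, -0.0256]}
top {'frame': 0, 'fx': 390.3887, 'fy': 390.3887, 'cx': 246.1953, 'cy': 196.7597, 'position': [0.3108, -0.0696, 1.1385], 'attitude': [-0.7048, -0.053, 0.0454, 0.706]}
wrist {'frame': 0, 'fx': 297.3186, 'fy': 297.3186, 'cx': 256.472, 'cy': 190.6718, 'mount': [[0.0003, 0.9474, 0.3202, 0.083], [1.0, 0.0002, -0.0015, 0.0], [-0.0015, 0.3202, -0.9474, -0.1436], [0.0, 0.0, 0.0, 1.0]]}
```

```bash
python3 -c "
import cv2,numpy as np
a=[cv2.imread(f'pics/{n}0.png') for n in ['side','top']]
cv2.imwrite('pics/m0.png',cv2.resize(np.vstack(a),None,fx=.78,fy=.78) )
cv2.imwrite('pics/s1.png',cv2.resize(a[0],(800,600),interpolation=2))
cv2.imwrite('pics/t1.png',cv2.resize(a[1],(800,600),interpolation=2))
"
```

```text
(no output)
```

View pics/s1.png

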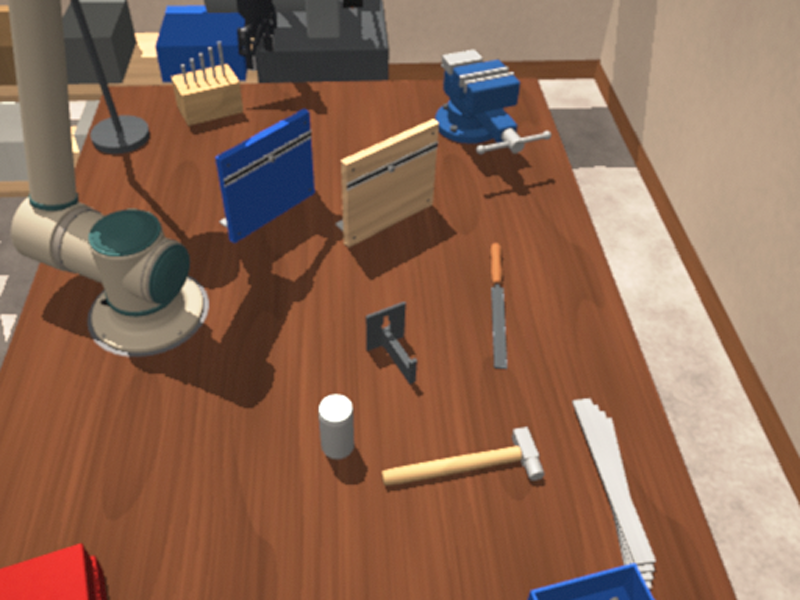

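View pics/t1.png

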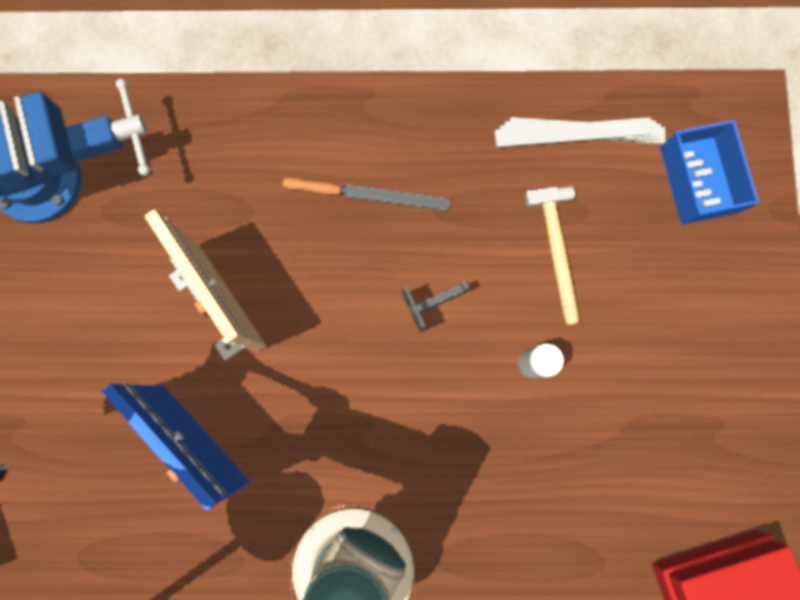

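```bash
cat > crop.py <<'E'
import cv2,numpy as np
def pane(path,x0,y0,w,h,s):
    a=cv2.imread(path)[y0:y0+h,x0:x0+w]
    a=cv2.resize(a,None,fx=s,fy=s,interpolation=cv2.INTER_CUBIC)
    for i in range(0,w,10):
        cv2.line(a,(i*s,0),(i*s,8 if i%20 else 14),(0,255,255),1)
        if i%20==0: cv2.putText(a,str(x0+i),(i*s+2,24),0,.38,(0,255,255),1)
    for j in range(0,h,10):
        cv2.line(a,(0,j*s),(8,j*s),(0,255,255),1)
        if j%20==0: cv2.putText(a,str(y0+j),(10,j*s+4),0,.38,(0,255,255),1)
    return a
E
python3 -c "
from crop import *
S,T='pics/side0.png','pics/top0.png'
cv2.imwrite('pics/c1.png',np.hstack([pane(S,210,70,80,100,5),pane(T,90,130,80,100,5)]))
cv2.imwrite('pics/c2.png',np.hstack([pane(S,225,185,50,70,8),pane(T,255,170,50,70,8)]))
"
```

```text
(no output)
```

View pics/c1.png

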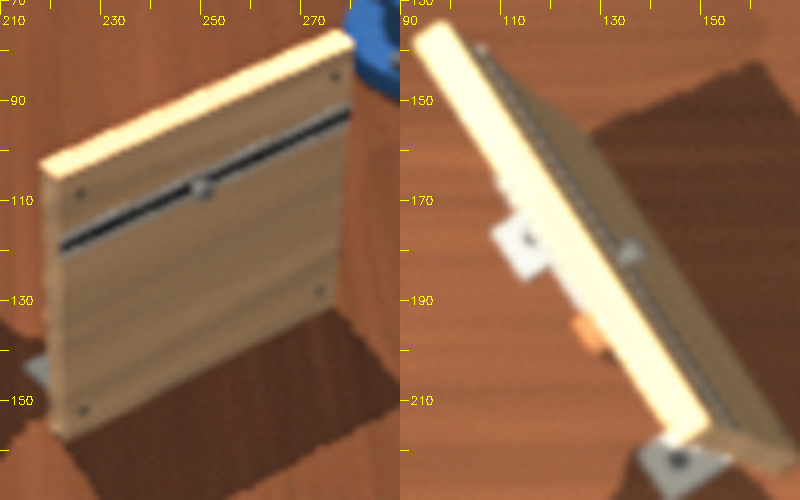

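View pics/c2.png

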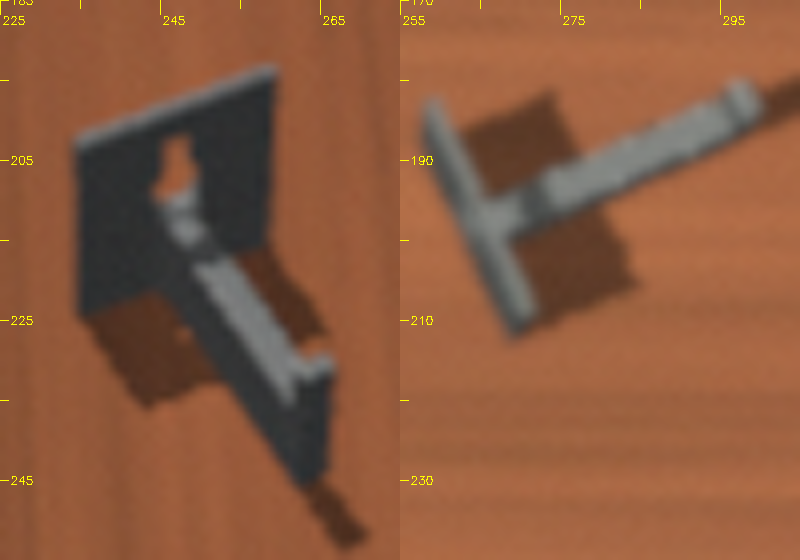

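```bash
cat > geo.py <<'E'
import numpy as np, json
from scipy.spatial.transform import Rotation as R
from scipy.optimize import least_squares
def rot(q): return R.from_quat(np.roll(q,-1))
CAL={"side":(491.2056,245.0185,180.8796,[0.3887,-1.0536,1.1197],[0.9243,0.3804,-0.0165,-0.0256]),
"top":(390.3887,246.1953,196.7597,[0.3108,-0.0696,1.1385],[-0.7048,-0.053,0.0454,0.706])}
def proj(cam,P):
    f,cx,cy,p,q=CAL[cam]; c=rot(np.array(q)).inv().apply(np.atleast_2d(P)-p)
    return np.c_[cx+f*c[:,0]/-c[:,2], cy-f*c[:,1]/-c[:,2]]
def world(p,L): return R.from_euler('z',p[3]).apply(np.array(L)*1e-3)+p[:3]
def fit(obs,p0,fz=True):
    # obs: cam -> (local mm list, pixels)
    r=lambda p: np.concatenate([(proj(c,world(p,L))-np.array(u)).ravel() for c,(L,u) in obs.items()])
    s=least_squares(r,p0,loss='soft_l1'); print(np.round(s.x,4),'yaw deg',np.degrees(s.x[3]).round(2)); 
    for c,(L,u) in obs.items(): print(c,np.round(proj(c,world(s.x,L))-np.array(u),1).tolist())
    return s.x
px=lambda a,x0,y0,s:[(x0+(x+.5)/s-.5,y0+(y+.5)/s-.5) for x,y in a]
E
python3 - <<'E'
from geo import *
B={"side":([[0,120,220],[0,-120,220],[0,120,0],[0,-120,0],[0,120,165],[0,-120,165]],px([(62,180),(350,48),(65,440),(333,305),(62,248),(350,115)],210,70,5)),
"top":([[0,-120,220],[0,120,220],[18,-120,220],[18,120,220],[0,120,0]],px([(43,20),(308,420),(15,42),(280,442),(398,458)],90,130,5))}
b=fit(B,[.5,.2,0,1])
H={"side":([[-5,40,95],[-5,-40,95],[-5,40,0],[-5,-40,0],[-110,7,62],[-110,-7,62],[-110,7,0],[-110,-7,0]],px([(78,150),(275,76),(80,316),(268,240),(305,378),(335,360),(303,485),(327,470)],225,185,8)),
"top":([[0,-40,95],[0,40,95],[-5,-40,95],[-5,40,95],[-110,-7,62],[-110,7,62]],px([(24,108),(112,338),(38,97),(137,318),(345,78),(364,104)],255,170,8))}
h=fit(H,[.4,-.1,0,1.5])
bp={"side":px([(202,187)],210,70,5)[0],"top":px([(231,250)],90,130,5)[0]}
for y in range(-30,31,10): print(y,proj("side",world(b,[[-12,y,165]])).round(1),proj("top",world(b,[[-12,y,165]])).round(1))
print(bp)
g=least_squares(lambda P:np.r_[(proj("side",P)-bp["side"]).ravel(),(proj("top",P)-bp["top"]).ravel()],[.5,.2,.1])
print("bolt",g.x,g.fun, R.from_euler('z',-b[3]).apply(g.x-b[:3]))
E
```

```text
[ 4.9790e-01  2.3390e-01 -2.1000e-03  2.1783e+00] yaw deg 124.8
side [[-0.7, -0.2], [1.0, -0.7], [0.2, 1.0], [0.6, 0.3], [-0.3, 0.5], [0.0, -0.1]]
top [[-0.0, 0.1], [0.2, 0.3], [-0.7, -0.2], [-0.6, 0.2], [1.0, -0.2]]
[ 4.5870e-01 -1.0520e-01  1.9000e-03  2.0067e+00] yaw deg 114.97
side [[-0.3, -0.6], [-0.2, -1.0], [-0.4, 0.4], [-0.3, 0.3], [-0.3, -0.1], [0.3, 0.3], [-0.9, 0.3], [0.4, 0.4]]
top [[-0.4, -0.3], [1.4, -2.4], [-0.4, 0.3], [-0.1, -0.7], [-0.0, -0.4], [-0.2, 0.8]]
-30 [[261.1 104.1]] [[128.9 165.4]]
-20 [[258.8 105.2]] [[131.  168.5]]
-10 [[256.4 106.3]] [[133.1 171.7]]
0 [[254.  107.5]] [[135.2 174.8]]
10 [[251.5 108.6]] [[137.3 178. ]]
20 [[249.1 109.7]] [[139.4 181.2]]
30 [[246.7 110.9]] [[141.5 184.3]]
{'side': (250.0, 107.0), 'top': (135.8, 179.6)}
bolt [0.49157319 0.22059972 0.16767678] [-0.0302002   0.00712659 -0.00187763 -0.0244123 ] [-0.00727524  0.01279295  0.16976791]
```

```bash
python3 -m pendant '[{"dz":-0.03,"rz":6.6},{"dz":-0.03,"rz":6.6},{"dz":-0.03,"rz":6.6},{"dz":-0.03,"rz":6.6},{"rz":6.6},{"dx":-0.038,"dy":0.003},{"dx":-0.038,"dy":0.003},{"dx":-0.038,"dy":0.003},{"dx":-0.038,"dy":0.003},{"dx":-0.038,"dy":0.003},{"dx":-0.038,"dy":0.003},{"dx":-0.038,"dy":0.003}]'; python3 -m pendant '[{"dx":-0.038,"dy":0.003},{"dx":-0.038,"dy":0.003},{"dx":-0.038,"dy":0.003},{"dx":-0.038,"dy":0.003},{"dx":-0.038,"dy":0.003},{"dx":-0.038,"dy":0.003},{"dx":-0.038,"dy":0.003},{"dx":-0.038,"dy":0.003},{"dz":0.03},{"dz":0.03},{"dz":0.02},{"dx":0}]'
cat > shot.py <<'E'
from rig import manip
import cv2,sys,pickle
s=manip.get_state(); im=manip.get_image("wrist"); n=sys.argv[1]
cv2.imwrite(f"pics/{n}.png",im["frame"][:,:,::-1])
pickle.dump((s["position"],s["ee_rot"],im["mount"]),open(f"pics/{n}.pkl","wb"))
print(s["clock"],s["position"].round(4),s["ee_rot"].round(4))
E
python3 shot.py w1; python3 -m pendant '[{"dy":-0.03},{"dy":-0.03},{"dx":0.01,"dy":-0.02},{"dy":0}]';python3 shot.py w2
python3 -c "
import cv2,numpy as np
cv2.imwrite('pics/w12.png',np.vstack([cv2.imread(f'pics/w{i}.png')[:290] for i in (1,2)]))"
```

```text
0.15 [0.2167 0.5322 0.2306] [-2.000e-04  1.922e-01  9.814e-01 -7.000e-04]
0.2 [0.2168 0.5322 0.2308] [-2.000e-04  1.922e-01  9.814e-01 -5.000e-04]invalid input
invalid input
invalid input
```

View pics/w12.png

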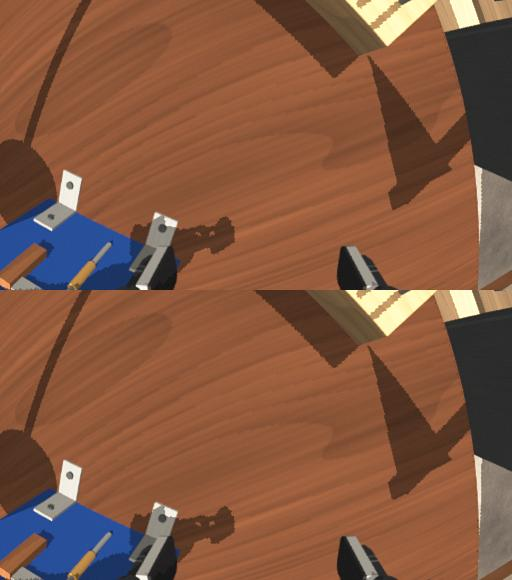

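The arm has not moved: the picture shows the start view, with the blue board at left. I'll retry with every key present in each row.

```bash
python3 -m pendant '[{"dx":0.0,"dy":0.0,"dz":-0.03,"rx":0.0,"ry":0.0,"rz":6.6,"hand":0.085}]'; python3 -m pendant '[{"dx":0.0,"dy":0.0,"dz":-0.03,"rx":0.0,"ry":0.0,"rz":6.6}]'; python3 -m pendant '[{"dz":-0.03,"rz":6.6,"hand":0.085}]'
```

```text
clock: 0.33
position: [0.2151, 0.5293, 0.2556]
ee_rot: [-0.002, 0.249, 0.968, -0.006]
contact_force: [0.4, -0.5, -1.5]
width: 0.0851
gripper_force: 0.0invalid input
invalid input
```

```bash
python3 -m pendant '[{"dx":0,"dy":0,"dz":-0.03,"rx":0,"ry":0,"rz":6.6,"hand":0.085},{"dx":0,"dy":0,"dz":-0.03,"rx":0,"ry":0,"rz":6.6,"hand":0.085},{"dx":0,"dy":0,"dz":-0.03,"rx":0,"ry":0,"rz":6.6,"hand":0.085},{"dx":0,"dy":0,"dz":0,"rx":0,"ry":0,"rz":6.6,"hand":0.085},{"dx":-0.038,"dy":0.003,"dz":0,"rx":0,"ry":0,"rz":0,"hand":0.085},{"dx":-0.038,"dy":0.003,"dz":0,"rx":0,"ry":0,"rz":0,"hand":0.085},{"dx":-0.038,"dy":0.003,"dz":0,"rx":0,"ry":0,"rz":0,"hand":0.085},{"dx":-0.038,"dy":0.003,"dz":0,"rx":0,"ry":0,"rz":0,"hand":0.085},{"dx":-0.038,"dy":0.003,"dz":0,"rx":0,"ry":0,"rz":0,"hand":0.085},{"dx":-0.038,"dy":0.003,"dz":0,"rx":0,"ry":0,"rz":0,"hand":0.085},{"dx":-0.038,"dy":0.003,"dz":0,"rx":0,"ry":0,"rz":0,"hand":0.085},{"dx":-0.038,"dy":0.003,"dz":0,"rx":0,"ry":0,"rz":0,"hand":0.085}]' && python3 -m pendant '[{"dx":-0.038,"dy":0.003,"dz":0,"rx":0,"ry":0,"rz":0,"hand":0.085},{"dx":-0.038,"dy":0.003,"dz":0,"rx":0,"ry":0,"rz":0,"hand":0.085},{"dx":-0.038,"dy":0.003,"dz":0,"rx":0,"ry":0,"rz":0,"hand":0.085},{"dx":-0.038,"dy":0.003,"dz":0,"rx":0,"ry":0,"rz":0,"hand":0.085},{"dx":-0.038,"dy":0.003,"dz":0,"rx":0,"ry":0,"rz":0,"hand":0.085},{"dx":-0.038,"dy":0.003,"dz":0,"rx":0,"ry":0,"rz":0,"hand":0.085},{"dx":-0.038,"dy":0.003,"dz":0,"rx":0,"ry":0,"rz":0,"hand":0.085},{"dx":0,"dy":0,"dz":0.03,"rx":0,"ry":0,"rz":0,"hand":0.085},{"dx":0,"dy":0,"dz":0.03,"rx":0,"ry":0,"rz":0,"hand":0.085},{"dx":0,"dy":0,"dz":0.02,"rx":0,"ry":0,"rz":0,"hand":0.085},{"dx":0,"dy":0,"dz":0,"rx":0,"ry":0,"rz":0,"hand":0.085},{"dx":0,"dy":0,"dz":0,"rx":0,"ry":0,"rz":0,"hand":0.085}]'; python3 shot.py w1; python3 -m pendant '[{"dx":0,"dy":-0.03,"dz":0,"rx":0,"ry":0,"rz":0,"hand":0.085},{"dx":0.01,"dy":-0.03,"dz":0,"rx":0,"ry":0,"rz":0,"hand":0.085},{"dx":0,"dy":0,"dz":0,"rx":0,"ry":0,"rz":0,"hand":0.085},{"dx":0,"dy":0,"dz":0,"rx":0,"ry":0,"rz":0,"hand":0.085}]';python3 shot.py w2
python3 -c "
import cv2,numpy as np
cv2.imwrite('pics/w12.png',np.vstack([cv2.imread(f'pics/w{i}.png')[:290] for i in (1,2)]))"
```

```text
clock: 1.33
position: [0.411, 0.2951, 0.3514]
ee_rot: [0.0, 0.463, 0.886, 0.0]
contact_force: [-0.1, 0.7, -0.9]
width: 0.085
gripper_force: 0.0
clock: 2.33
position: [0.579, 0.0903, 0.2705]
ee_rot: [-0.001, 0.463, 0.886, -0.001]
contact_force: [-0.0, 0.3, -0.2]
width: 0.085
gripper_force: 0.0
2.3333 [0.579  0.0903 0.2705] [-1.100e-03  4.631e-01  8.863e-01 -6.000e-04]
clock: 2.72
position: [0.5245, 0.0644, 0.274]
ee_rot: [0.002, 0.463, 0.886, 0.001]
contact_force: [0.3, 0.4, 0.4]
width: 0.0849
gripper_force: 0.0
2.7167 [0.5245 0.0644 0.274 ] [0.0021 0.4631 0.8863 0.0012]
```

View pics/w12.png

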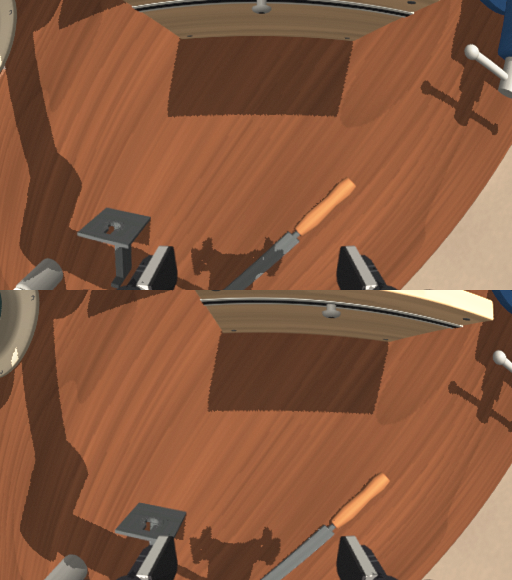

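```bash
python3 -c "
from crop import *
p=lambda n,x:pane(f'pics/{n}.png',x,0,100,75,4)
cv2.imwrite('pics/c3.png',np.vstack([np.hstack([p('w1',175),p('w1',275)]),np.hstack([p('w2',215),p('w2',300)])]))
"
```

```text
(no output)
```

View pics/c3.png

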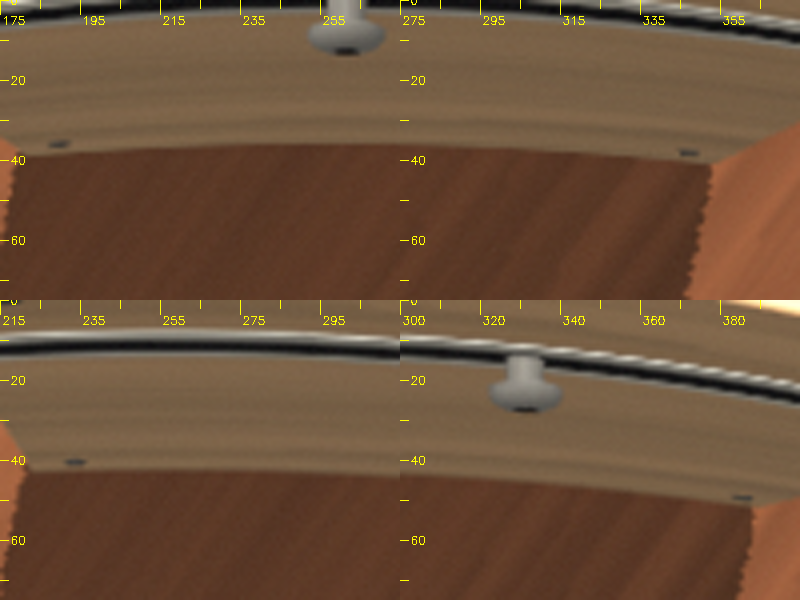

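```bash
cat >> geo.py <<'E'
import pickle
def wproj(n,P):
    p,q,M=pickle.load(open(f"pics/{n}.pkl","rb")); M=np.array(M)
    t=rot(q).inv().apply(np.atleast_2d(P)-p)
    c=(t-M[:3,3])@M[:3,:3]; v=np.c_[c[:,0],-c[:,1],-c[:,2]]
    rr=np.hypot(v[:,0],v[:,1]); th=np.arctan2(rr,v[:,2])
    return np.array([256.472,190.6718])+297.3186*(th/rr)[:,None]*v[:,:2]
_p=proj
def proj(c,P): return _p(c,P) if c in CAL else wproj(c,P)
E
python3 - <<'E'
from geo import *
pa=lambda a,x0:px(a,x0,0,4)
u1=pa([(18,157),(345,37)],175)+pa([(312,165)],275)
u2=pa([(28,172)],215)+pa([(125,94),(352,207)],300)
def res(p,full=False):
    L=[[0,120,0],[-9,p[4],165],[0,-120,0]]
    r=np.r_[(proj("w1",world(p,L))-u1),(proj("w2",world(p,L))-u2)]
    return r if full else r.ravel()
s=least_squares(lambda p:res(np.r_[p[:2],0,p[2:]]),[.5,.23,2.178,.014])
print(s.x,np.degrees(s.x[2]));print(res(np.r_[s.x[:2],0,s.x[2:]],1).round(2))
s=least_squares(res,[.5,.23,0,2.178,.014]);print(s.x,res(s.x,1).round(2))
g=least_squares(lambda P:np.r_[(proj("w1",P)-u1[1]).ravel(),(proj("w2",P)-u2[1]).ravel()],[.5,.2,.1])
print("bolt head",g.x,g.fun.round(2))
E
```

```text
[ 0.49552882  0.23412572  2.17856232 10.01589774] 124.82242660320313
[[ 0.87  0.02]
 [ 0.24 -0.22]
 [-0.68 -0.1 ]
 [-0.28  0.02]
 [-0.28  0.18]
 [ 0.09  0.15]]
[4.95623547e-01 2.33800911e-01 1.45609395e-03 2.17872006e+00
 1.00909815e+01] [[ 0.53  0.08]
 [ 0.05 -0.34]
 [-0.44 -0.07]
 [-0.48  0.09]
 [-0.06  0.15]
 [ 0.44  0.23]]
bolt head [0.49252816 0.22057565 0.16644975] [ 0.04 -0.24 -0.07  0.25]
```

```bash
python3 -m pendant '[{"dx":0,"dy":0,"dz":0,"rx":0,"ry":0,"rz":4.9,"hand":0.085},{"dx":0,"dy":0,"dz":0,"rx":0,"ry":0,"rz":4.9,"hand":0.085},{"dx":-0.032,"dy":-0.022,"dz":0.008,"rx":0,"ry":0,"rz":0,"hand":0.085},{"dx":-0.032,"dy":-0.022,"dz":0.008,"rx":0,"ry":0,"rz":0,"hand":0.085},{"dx":-0.032,"dy":-0.022,"dz":0.008,"rx":0,"ry":0,"rz":0,"hand":0.085},{"dx":-0.032,"dy":-0.022,"dz":0.008,"rx":0,"ry":0,"rz":0,"hand":0.085},{"dx":-0.032,"dy":-0.022,"dz":0.008,"rx":0,"ry":0,"rz":0,"hand":0.085},{"dx":-0.032,"dy":-0.022,"dz":0.008,"rx":0,"ry":0,"rz":0,"hand":0.085},{"dx":0,"dy":0,"dz":0,"rx":0,"ry":0,"rz":0,"hand":0.085},{"dx":0,"dy":0,"dz":0,"rx":0,"ry":0,"rz":0,"hand":0.085}]';python3 shot.py w3; python3 -m pendant '[{"dx":0.01,"dy":0,"dz":0.035,"rx":0,"ry":0,"rz":0,"hand":0.085},{"dx":0.01,"dy":0,"dz":0.035,"rx":0,"ry":0,"rz":0,"hand":0.085},{"dx":0,"dy":0,"dz":0,"rx":0,"ry":0,"rz":0,"hand":0.085},{"dx":0,"dy":0,"dz":0,"rx":0,"ry":0,"rz":0,"hand":0.085}]';python3 shot.py w4
python3 -c "
from crop import *
cv2.imwrite('pics/c4.png',np.hstack([pane('pics/w3.png',160,80,200,280,2),pane('pics/w4.png',160,80,200,280,2)]))
"
```

```text
clock: 3.6
position: [0.4874, -0.1676, 0.2236]
ee_rot: [0.001, 0.539, 0.843, 0.0]
contact_force: [0.2, -0.3, 0.5]
width: 0.0849
gripper_force: 0.0
3.6 [ 0.4874 -0.1676  0.2236] [7.000e-04 5.386e-01 8.426e-01 3.000e-04]
clock: 3.98
position: [0.4775, -0.1455, 0.1529]
ee_rot: [-0.001, 0.536, 0.844, 0.0]
contact_force: [0.5, -0.1, -0.1]
width: 0.0851
gripper_force: 0.0
3.9833 [ 0.4775 -0.1455  0.1529] [-0.0013  0.5358  0.8444  0.    ]
```

View pics/c4.png

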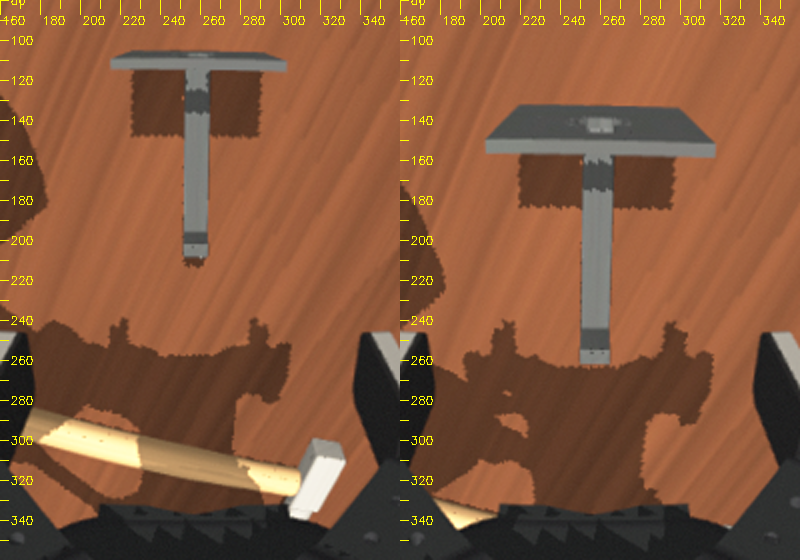

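```bash
cat > hfit.py <<'E'
from geo import *
L=[[0,40,95],[0,-40,95],[-5,40,95],[-5,-40,95],[-110,7,62],[-110,-7,62]]
H={"w3":(L,px([(111,59),(286,62),(110,70),(287,72),(183,257),(208,257)],160,80,2)),
"w4":(L+[[0,40,0],[0,-40,0],[-102,7,62],[-102,-7,62]],px([(86,138),(315,144),(86,153),(315,157),(181,363),(209,363),(119,104),(280,108),(181,349),(209,349)],160,80,2))}
h=fit(H,[.4587,-.1052,0,2.007])
h[2]=0
g=world(h,[[-67,0,30]])[0];print("grip",g)
p,q,_=pickle.load(open("pics/w4.pkl","rb"))
x=rot(q).apply(np.eye(3)); print("tool x yaw",np.degrees(np.arctan2(x[0,1],x[0,0])),"tilt",x[2])
c=R.from_euler('z',h[3]).as_matrix(); d=g-p; print("dx",d@c[:,0],"dy",-d@c[:,1],"dz",-(d[2]-.0187))
E
python3 hfit.py
```

```text
[ 4.6080e-01 -1.0400e-01 -5.0000e-04  1.9919e+00] yaw deg 114.12
w3 [[0.1, -0.1], [0.2, -0.4], [0.6, -0.2], [-0.5, -0.0], [-0.2, 0.1], [-0.1, 0.3]]
w4 [[0.2, 0.4], [0.2, -0.3], [0.3, -0.1], [-0.3, 0.1], [-0.7, 0.2], [0.4, 0.4], [0.2, 0.2], [-0.9, -0.2], [-0.6, -0.2], [0.7, 0.1]]
grip [ 0.48814351 -0.16513779  0.03      ]
tool x yaw 115.20572122628273 tilt [-0.0021823   0.00138865 -0.99999665]
dx -0.022260065376052934 dy 0.0016450851400289165 dz 0.1416480520876706
```

```bash
python3 -m pendant '[{"dx":0,"dy":0,"dz":0,"rx":0,"ry":0,"rz":1.0,"hand":0.085},{"dx":-0.022,"dy":0.0015,"dz":0,"rx":0,"ry":0,"rz":0,"hand":0.085},{"dx":0,"dy":0,"dz":0.035,"rx":0,"ry":0,"rz":0,"hand":0.085},{"dx":0,"dy":0,"dz":0.035,"rx":0,"ry":0,"rz":0,"hand":0.085},{"dx":0,"dy":0,"dz":0.035,"rx":0,"ry":0,"rz":0,"hand":0.085},{"dx":0,"dy":0,"dz":0.02,"rx":0,"ry":0,"rz":0,"hand":0.085},{"dx":0,"dy":0,"dz":0.01,"rx":0,"ry":0,"rz":0,"hand":0.085},{"dx":0,"dy":0,"dz":0,"rx":0,"ry":0,"rz":0,"hand":0.085},{"dx":0,"dy":0,"dz":0,"rx":0,"ry":0,"rz":0,"hand":0.085},{"dx":0,"dy":0,"dz":0,"rx":0,"ry":0,"rz":0,"hand":0.085}]'; python3 -c "
from geo import *
from rig import manip
x=rot(manip.get_state()['ee_rot']).apply(np.eye(3)); print(np.degrees(np.arctan2(x[0,1],x[0,0])),x[2])"
```

```text
clock: 4.87
position: [0.4902, -0.1678, 0.0203]
ee_rot: [0.002, 0.544, 0.839, 0.0]
contact_force: [0.3, 0.5, 0.1]
width: 0.0851
gripper_force: 0.0
114.03649916313677 [ 0.00420129 -0.00201351 -0.99998915]
```

```bash
python3 -m pendant '[{"dx":0.002,"dy":0,"dz":0.008,"rx":0,"ry":0,"rz":0,"hand":0.085},{"dx":0,"dy":0,"dz":0,"rx":0,"ry":0,"rz":0,"hand":0.03},{"dx":0,"dy":0,"dz":0,"rx":0,"ry":0,"rz":0,"hand":0.025},{"dx":0,"dy":0,"dz":0,"rx":0,"ry":0,"rz":0,"hand":0.02},{"dx":0,"dy":0,"dz":0,"rx":0,"ry":0,"rz":0,"hand":0.015},{"dx":0,"dy":0,"dz":0,"rx":0,"ry":0,"rz":0,"hand":0.005},{"dx":0,"dy":0,"dz":0,"rx":0,"ry":0,"rz":0,"hand":0.005},{"dx":0,"dy":0,"dz":0,"rx":0,"ry":0,"rz":0,"hand":0.005},{"dx":0,"dy":0,"dz":0,"rx":0,"ry":0,"rz":0,"hand":0.005},{"dx":0,"dy":0,"dz":0,"rx":0,"ry":0,"rz":0,"hand":0.005}]' 60;  python3 -m pendant '[{"dx":0,"dy":0,"dz":0,"rx":0,"ry":0,"rz":0,"hand":0},{"dx":0,"dy":0,"dz":0,"rx":0,"ry":0,"rz":0,"hand":0},{"dx":0,"dy":0,"dz":0,"rx":0,"ry":0,"rz":0,"hand":0}]'; python3 shot.py w5
```

```text
clock: 5.7
position: [0.4876, -0.165, 0.0106]
ee_rot: [0.0, 0.544, 0.839, 0.0]
contact_force: [-0.4, 0.7, 4.0]
width: 0.0129
gripper_force: 59.1
clock: 5.95
position: [0.4876, -0.1651, 0.0106]
ee_rot: [0.0, 0.544, 0.839, 0.0]
contact_force: [0.5, 1.0, 5.8]
width: 0.0133
gripper_force: 59.3
5.95 [ 0.4876 -0.1651  0.0106] [4.000e-04 5.444e-01 8.388e-01 2.000e-04]
```

```bash
python3 -m pendant '[{"dx":0,"dy":0,"dz":-0.01,"rx":0,"ry":0,"rz":0,"hand":0},{"dx":0,"dy":0,"dz":-0.02,"rx":0,"ry":0,"rz":0,"hand":0},{"dx":0,"dy":0,"dz":-0.025,"rx":0,"ry":0,"rz":0,"hand":0},{"dx":0,"dy":0,"dz":-0.025,"rx":0,"ry":0,"rz":0,"hand":0},{"dx":0,"dy":0,"dz":-0.025,"rx":0,"ry":0,"rz":0,"hand":0},{"dx":0,"dy":0,"dz":-0.025,"rx":0,"ry":0,"rz":0,"hand":0},{"dx":0,"dy":0,"dz":0,"rx":0,"ry":0,"rz":-5.35,"hand":0},{"dx":0,"dy":0,"dz":0,"rx":0,"ry":0,"rz":-5.35,"hand":0},{"dx":0,"dy":0,"dz":0,"rx":0,"ry":0,"rz":0,"hand":0}]'; python3 -m pendant '[{"dx":0.018,"dy":0.02,"dz":0,"rx":0,"ry":0,"rz":0,"hand":0},{"dx":0.0245,"dy":0.028,"dz":0,"rx":0,"ry":0,"rz":0,"hand":0},{"dx":0.0245,"dy":0.028,"dz":0,"rx":0,"ry":0,"rz":0,"hand":0},{"dx":0.0245,"dy":0.028,"dz":0,"rx":0,"ry":0,"rz":0,"hand":0},{"dx":0.0245,"dy":0.028,"dz":0,"rx":0,"ry":0,"rz":0,"hand":0},{"dx":0.0245,"dy":0.028,"dz":0,"rx":0,"ry":0,"rz":0,"hand":0},{"dx":0.0245,"dy":0.028,"dz":0,"rx":0,"ry":0,"rz":0,"hand":0},{"dx":0.02,"dy":0.023,"dz":0,"rx":0,"ry":0,"rz":0,"hand":0},{"dx":0.01,"dy":0.013,"dz":0,"rx":0,"ry":0,"rz":0,"hand":0},{"dx":0,"dy":0,"dz":0,"rx":0,"ry":0,"rz":0,"hand":0},{"dx":0,"dy":0,"dz":0,"rx":0,"ry":0,"rz":0,"hand":0},{"dx":0,"dy":0,"dz":0,"rx":0,"ry":0,"rz":0,"hand":0}]'; python3 shot.py w6; python3 -c "
from crop import *
cv2.imwrite('pics/c5.png',np.vstack([pane('pics/w6.png',160,0,200,150,4)]))
"
```

```text
clock: 6.75
position: [0.4862, -0.1648, 0.1402]
ee_rot: [-0.001, 0.463, 0.886, -0.0]
contact_force: [-0.5, -0.4, -3.7]
width: 0.0126
gripper_force: 58.9
clock: 7.75
position: [0.5591, 0.1222, 0.1393]
ee_rot: [-0.001, 0.464, 0.886, -0.001]
contact_force: [-0.5, 0.3, -4.8]
width: 0.0132
gripper_force: 59.3
7.75 [0.5591 0.1222 0.1393] [-0.001   0.4641  0.8858 -0.0012]
```

View pics/c5.png

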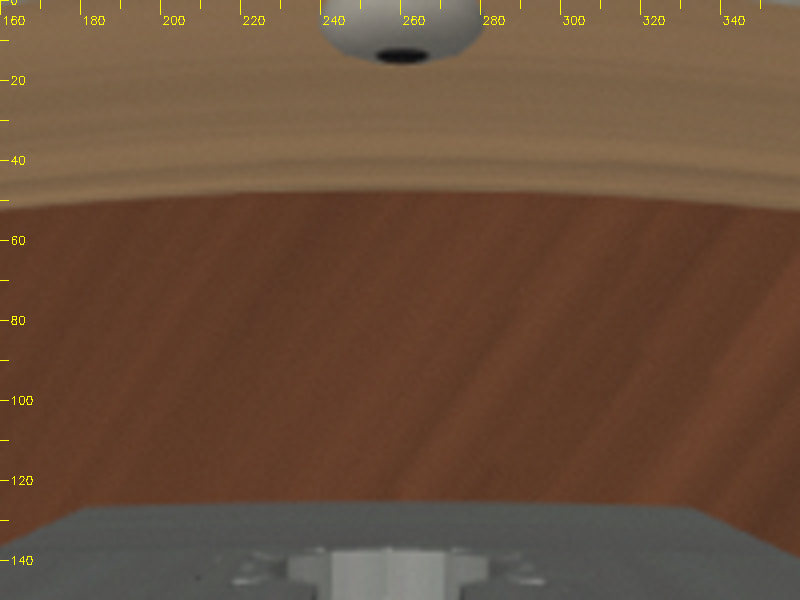

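```bash
python3 - <<'E'
from geo import *
import cv2
g=cv2.cvtColor(cv2.imread('pics/w6.png'),cv2.COLOR_BGR2GRAY).astype(int)
p,q,M=pickle.load(open("pics/w6.pkl","rb"))
# nominal hanger in tool: x fwd +, from grasp
y=R.from_quat(np.roll(q,-1)).as_matrix(); yaw=np.arctan2(y[1,0],y[0,0]);print("yaw",np.degrees(yaw))
def wp(dx,dy,dyaw,pitch,dz,L):
    # hanger pose in tool-aligned level frame
    T=R.from_euler('zy',[yaw+dyaw,pitch]); o=R.from_euler('z',yaw).apply([dx,dy,0])+p+[0,0,dz]
    return T.apply(np.array(L)*1e-3)+o
L=[[0,40,0],[0,-40,0],[0,40,95],[0,-40,95],[-5,40,95],[-5,-40,95]]
print(wproj("w6",wp(.067,0,0,0,-.0106,L)).round(1).tolist())
for c in (110,150,200,300,350,390): print(c,g[150:230,c].tolist())
for r in (178,186,190): print(r,g[r,60:130].tolist(),g[r,380:450].tolist())
E
```

```text
yaw 124.69070128957823
[[181.0, 126.0], [332.4, 126.1], [84.5, 173.9], [428.4, 174.1], [87.8, 194.2], [425.1, 194.4]]
110 [116, 117, 117, 120, 118, 118, 119, 117, 119, 120, 118, 98, 83, 83, 83, 84, 86, 85, 85, 82, 83, 83, 80, 82, 83, 111, 135, 139, 139, 136, 136, 138, 136, 137, 137, 138, 137, 137, 137, 136, 137, 138, 139, 138, 137, 138, 132, 121, 116, 118, 118, 118, 121, 121, 121, 124, 123, 125, 125, 125, 126, 127, 126, 124, 124, 124, 122, 122, 122, 121, 121, 120, 122, 123, 124, 125, 125, 124, 122, 123]
150 [85, 83, 80, 83, 81, 83, 83, 82, 83, 82, 84, 82, 82, 84, 84, 85, 86, 85, 83, 82, 80, 81, 81, 82, 92, 137, 138, 137, 138, 136, 137, 138, 136, 135, 137, 137, 137, 137, 137, 137, 138, 138, 138, 137, 138, 137, 138, 128, 127, 127, 127, 127, 128, 128, 129, 127, 127, 125, 125, 123, 124, 123, 124, 124, 124, 125, 124, 125, 125, 125, 124, 123, 122, 123, 123, 122, 122, 127, 126, 125]
200 [83, 83, 82, 83, 84, 86, 84, 84, 84, 84, 84, 84, 85, 84, 86, 85, 85, 83, 84, 82, 79, 82, 83, 87, 121, 138, 138, 140, 136, 139, 137, 138, 138, 137, 136, 137, 138, 137, 137, 138, 136, 136, 135, 137, 137, 138, 
[... 2713 characters left out ...]
125, 124, 124, 123, 118, 115, 113, 113, 110, 113, 117, 117, 119, 121, 117, 118, 115, 114, 117, 115, 115, 112, 112, 109, 109, 123, 137, 137, 137, 135, 136, 137, 136, 136, 138, 138, 136, 137, 137, 138, 136, 137, 137, 136, 138, 137, 136, 137, 136, 137, 137, 139, 136, 137, 136, 138, 137, 138, 139, 137, 137, 137, 136, 136, 137, 137, 139, 136, 138, 136] [137, 136, 136, 136, 136, 136, 137, 136, 137, 136, 136, 137, 137, 134, 136, 135, 136, 136, 136, 134, 136, 135, 136, 136, 135, 137, 136, 135, 137, 135, 134, 137, 135, 136, 135, 136, 137, 136, 136, 135, 136, 135, 135, 136, 135, 134, 136, 135, 125, 116, 116, 116, 116, 116, 117, 119, 119, 117, 115, 113, 110, 108, 108, 110, 111, 114, 113, 113, 117, 121]
```

```bash
python3 - <<'E'
from geo import *
p,q,M=pickle.load(open("pics/w6.pkl","rb"))
m=rot(q).as_matrix()
def P(bx,by,z):  # board-ish point in tool x,y (level), abs z
    X=m[:,0];Y=m[:,1]
    return p+bx*X+by*Y+np.array([0,0,z-p[2]])
d=np.array([-.5711,.8209])
print("nominal face dist",([.4955,.2341]-p[:2])@d)
# bolt dome front (socket) at px (260.1,13.6); bottom edge (260, 47.2)
s=least_squares(lambda v:(proj("w6",P(v[0],0,0))[0]-[256.5,47.2])[1:],[.125]);print("face from floor edge",s.x)
s=least_squares(lambda v:(proj("w6",P(v[0],v[1],.165))[0]-[260.1,13.6]),[.115,0]);print("socket x,y",s.x)
E
```

```text
nominal face dist 0.1281394355111879
face from floor edge [0.12794591]
socket x,y [0.11560584 0.00133735]
```

```bash
python3 -m pendant '[{"dx":0,"dy":0.0014,"dz":0.017,"rx":0,"ry":0,"rz":-0.1,"hand":0},{"dx":0.02,"dy":0,"dz":0,"rx":0,"ry":0,"rz":0,"hand":0},{"dx":0.015,"dy":0,"dz":0,"rx":0,"ry":0,"rz":0,"hand":0},{"dx":0.009,"dy":0,"dz":0,"rx":0,"ry":0,"rz":0,"hand":0},{"dx":0,"dy":0,"dz":0,"rx":0,"ry":0,"rz":0,"hand":0},{"dx":0,"dy":0,"dz":0,"rx":0,"ry":0,"rz":0,"hand":0},{"dx":0,"dy":0,"dz":0,"rx":0,"ry":0,"rz":0,"hand":0}]'; python3 shot.py w7
cat > st.py <<'E'
from geo import *
from rig import manip
s=manip.get_state(); p=s["position"]; d=np.array([-.5711,.8209]); e=np.array([.8209,.5711]); f=s["contact_force"]
x=rot(s["ee_rot"]).apply(np.eye(3))
print("t %.2f"%s["clock"],"gap mm",round((([.4955,.2341]-p[:2])@d-.067)*1e3,1),"lat mm",round(((p[:2]-[.4955,.2341])@e)*1e3+10,1),"base z",round((p[2]-.0106)*1e3,1),"F x,y,z",(f[:2]@d).round(1),(f[:2]@e).round(1),f[2].round(1),"yaw",np.degrees(np.arctan2(x[0,1],x[0,0])).round(2))
E
python3 st.py
python3 -c "
from crop import *
cv2.imwrite('pics/c6.png',np.vstack([pane('pics/w7.png',160,0,200,150,4)]))
"
```

```text
clock: 8.38
position: [0.537, 0.1594, 0.1239]
ee_rot: [0.001, 0.463, 0.886, 0.0]
contact_force: [1.2, -0.6, -4.4]
width: 0.013
gripper_force: 59.3
8.3833 [0.537  0.1594 0.1239] [1.000e-03 4.629e-01 8.864e-01 3.000e-04]
t 8.43 gap mm 18.1 lat mm 1.4 base z 113.2 F x,y,z -0.0 1.0 -4.6 yaw 124.83
```

View pics/c6.png

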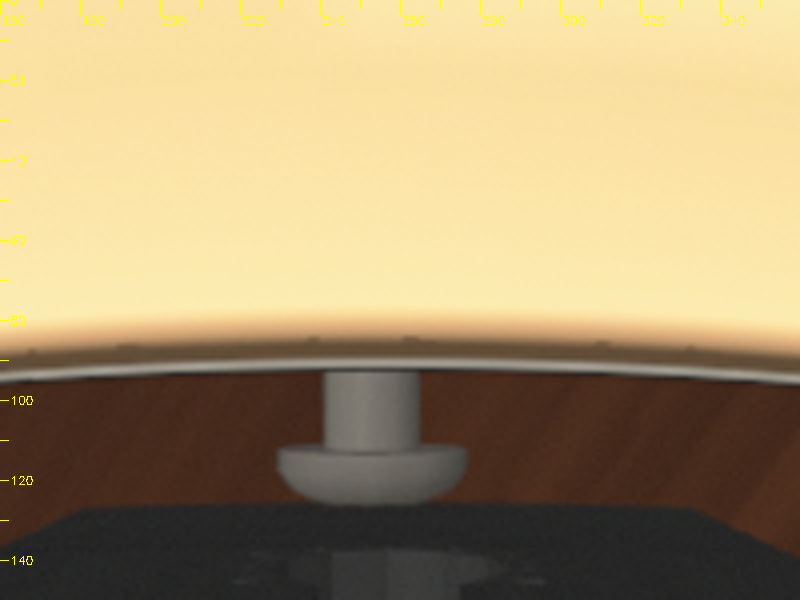

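Bolt head centre at column ~252.8, plate centre ~256.4, so it is about 1.3 mm off. I'll re-measure by code with the arm settled.

```bash
python3 -m pendant '[{"dx":0,"dy":0,"dz":0,"rx":0,"ry":0,"rz":0,"hand":0},{"dx":0,"dy":0,"dz":0,"rx":0,"ry":0,"rz":0,"hand":0}]' >/dev/null; python3 shot.py w8; python3 st.py
cat > meas.py <<'E'
from geo import *
import cv2,sys
n=sys.argv[1]; a=cv2.imread(f'pics/{n}.png').astype(float); sat=a.max(2)-a.min(2)
g=cv2.GaussianBlur(a,(3,3),0); 
rows=range(int(sys.argv[2]),int(sys.argv[3]))
for r in rows:
    s=(sat[r]<30).astype(int); c=np.arange(512)
    e=np.flatnonzero(np.diff(s[180:335]))+180.5
    print(r,e.tolist())
p,q,M=pickle.load(open(f"pics/{n}.pkl","rb")); m=rot(q).as_matrix()
for y in (-.002,-.001,0,.001): 
  P=lambda bx,z: p+bx*m[:,0]+y*m[:,1]+np.array([0,0,z-p[2]])
  print(y,proj(n,np.array([P(.067+.018-.0075,.165),P(.067,p[2]-.0106),P(.067,p[2]+.0844)])).round(1).tolist())
E
python3 meas.py w8 92 126
```

```text
8.6 [0.5367 0.1594 0.1235] [3.000e-04 4.632e-01 8.862e-01 1.000e-04]
t 8.65 gap mm 17.7 lat mm 1.0 base z 112.8 F x,y,z 0.9 -1.5 -4.3 yaw 124.81
92 []
93 [265.5, 270.5, 271.5, 273.5, 274.5, 275.5]
94 [201.5, 240.5, 265.5, 313.5]
95 [180.5, 240.5, 265.5, 331.5]
96 [240.5, 265.5]
97 [240.5, 265.5]
98 [240.5, 265.5]
99 [240.5, 265.5]
100 [240.5, 265.5]
101 [240.5, 265.5]
102 [240.5, 265.5]
103 [240.5, 265.5]
104 [240.5, 265.5]
105 [240.5, 265.5]
106 [240.5, 265.5]
107 [240.5, 265.5]
108 [240.5, 265.5]
109 [240.5, 265.5]
110 [240.5, 265.5]
111 [235.5, 269.5]
112 [229.5, 276.5]
113 [228.5, 276.5]
114 [228.5, 277.5]
115 [228.5, 277.5]
116 [228.5, 277.5]
117 [228.5, 277.5]
118 [229.5, 276.5]
119 [230.5, 276.5]
120 [230.5, 275.5]
121 [231.5, 274.5]
122 [232.5, 273.5]
123 [233.5, 272.5]
124 [235.5, 270.5]
125 [217.5, 219.5, 220.5, 287.5]
-0.002 [[251.1, 109.9], [252.7, 124.6], [248.0, 172.3]]
-0.001 [[254.0, 109.9], [254.7, 124.6], [252.8, 172.3]]
0 [[257.0, 109.9], [256.6, 124.6], [257.7, 172.3]]
0.001 [[259.9, 109.9], [258.5, 124.6], [262.5, 172.3]]
```

```bash
python3 -m pendant '[{"dx":0,"dy":-0.0011,"dz":0,"rx":0,"ry":0,"rz":0,"hand":0},{"dx":0.001,"dy":0,"dz":0,"rx":0,"ry":0,"rz":0,"hand":0},{"dx":0,"dy":0,"dz":0,"rx":0,"ry":0,"rz":0,"hand":0},{"dx":0,"dy":0,"dz":0,"rx":0,"ry":0,"rz":0,"hand":0}]'>/dev/null; python3 shot.py w9; python3 st.py; python3 meas.py w9 113 118; python3 -m pendant '[{"dx":0.001,"dy":0,"dz":0,"rx":0,"ry":0,"rz":0,"hand":0},{"dx":0.001,"dy":0,"dz":0,"rx":0,"ry":0,"rz":0,"hand":0},{"dx":0.001,"dy":0,"dz":0,"rx":0,"ry":0,"rz":0,"hand":0},{"dx":0.001,"dy":0,"dz":0,"rx":0,"ry":0,"rz":0,"hand":0}]'>/dev/null; python3 st.py; python3 -m pendant '[{"dx":0.001,"dy":0,"dz":0,"rx":0,"ry":0,"rz":0,"hand":0},{"dx":0,"dy":0,"dz":0,"rx":0,"ry":0,"rz":0,"hand":0}]'>/dev/null; python3 st.py;
```

```text
8.9833 [0.5347 0.16   0.1233] [-0.      0.463   0.8864  0.    ]
t 9.03 gap mm 16.2 lat mm -0.1 base z 112.7 F x,y,z -0.3 1.2 -3.8 yaw 124.84
113 [244.5, 269.5]
114 [244.5, 269.5]
115 [244.5, 269.5]
116 [236.5, 277.5]
117 [233.5, 280.5]
-0.002 [[251.0, 109.8], [252.8, 124.6], [247.8, 172.1]]
-0.001 [[254.0, 109.8], [254.7, 124.6], [252.6, 172.1]]
0 [[256.9, 109.8], [256.6, 124.6], [257.5, 172.1]]
0.001 [[259.9, 109.8], [258.6, 124.6], [262.3, 172.1]]
t 9.37 gap mm 12.1 lat mm -0.1 base z 112.7 F x,y,z 0.0 -0.1 -5.2 yaw 124.85
t 9.53 gap mm 11.0 lat mm -0.2 base z 112.7 F x,y,z 0.3 -0.1 -4.7 yaw 124.85
```

```bash
for i in 1 2; do python3 -m pendant '[{"dx":0.001,"dy":0,"dz":0,"rx":0,"ry":0,"rz":0,"hand":0},{"dx":0,"dy":0,"dz":0,"rx":0,"ry":0,"rz":0,"hand":0}]'>/dev/null; python3 st.py; done; python3 -m pendant '[{"dx":0.001,"dy":0,"dz":0,"rx":0,"ry":0,"rz":0,"hand":0},{"dx":0.001,"dy":0,"dz":0,"rx":0,"ry":0,"rz":0,"hand":0},{"dx":0,"dy":0,"dz":0,"rx":0,"ry":0,"rz":0,"hand":0}]'>/dev/null; python3 st.py
```

```text
t 9.70 gap mm 10.1 lat mm -0.1 base z 112.7 F x,y,z -0.1 1.0 -3.9 yaw 124.84
t 9.87 gap mm 9.1 lat mm -0.1 base z 112.7 F x,y,z -0.5 -0.0 -4.0 yaw 124.84
t 10.12 gap mm 7.0 lat mm -0.2 base z 112.7 F x,y,z 0.1 -0.6 -4.5 yaw 124.84
```

```bash
for i in 1 2; do python3 -m pendant '[{"dx":0.001,"dy":0,"dz":0,"rx":0,"ry":0,"rz":0,"hand":0},{"dx":0.001,"dy":0,"dz":0,"rx":0,"ry":0,"rz":0,"hand":0},{"dx":0,"dy":0,"dz":0,"rx":0,"ry":0,"rz":0,"hand":0}]'>/dev/null; python3 st.py; done; python3 -m pendant '[{"dx":0.0007,"dy":0,"dz":0,"rx":0,"ry":0,"rz":0,"hand":0},{"dx":0,"dy":0,"dz":0,"rx":0,"ry":0,"rz":0,"hand":0}]'>/dev/null; python3 st.py
```

```text
t 10.37 gap mm 5.0 lat mm -0.2 base z 112.7 F x,y,z -0.3 0.2 -4.9 yaw 124.84
t 10.62 gap mm 3.0 lat mm -0.2 base z 112.7 F x,y,z -0.3 -0.2 -4.6 yaw 124.85
t 10.78 gap mm 2.4 lat mm -0.1 base z 112.7 F x,y,z 0.3 -0.4 -4.6 yaw 124.84
```

```bash
for i in 1 2 3 4; do python3 -m pendant '[{"dx":0.0006,"dy":0,"dz":0,"rx":0,"ry":0,"rz":0,"hand":0},{"dx":0,"dy":0,"dz":0,"rx":0,"ry":0,"rz":0,"hand":0}]'>/dev/null; python3 st.py; done
```

```text
t 10.95 gap mm 1.9 lat mm -0.1 base z 112.7 F x,y,z -0.3 -0.1 -3.9 yaw 124.84
t 11.12 gap mm 1.3 lat mm -0.1 base z 112.7 F x,y,z -0.4 -0.3 -3.9 yaw 124.84
t 11.28 gap mm 0.6 lat mm -0.1 base z 112.7 F x,y,z 0.1 0.4 -4.9 yaw 124.84
t 11.45 gap mm 0.5 lat mm -0.1 base z 112.7 F x,y,z -1.1 -0.6 -4.7 yaw 124.85
```

```bash
for i in 1 2; do python3 -m pendant '[{"dx":0.0004,"dy":0,"dz":0,"rx":0,"ry":0,"rz":0,"hand":0},{"dx":0,"dy":0,"dz":0,"rx":0,"ry":0,"rz":0,"hand":0},{"dx":0,"dy":0,"dz":0,"rx":0,"ry":0,"rz":0,"hand":0}]'>/dev/null; python3 st.py; done
```

```text
t 11.70 gap mm 0.4 lat mm -0.1 base z 112.7 F x,y,z -3.7 -0.2 -5.0 yaw 124.85
t 11.95 gap mm 0.4 lat mm -0.1 base z 112.7 F x,y,z -6.0 -0.2 -5.6 yaw 124.85
```

```bash
python3 -m pendant '[{"dx":-0.0003,"dy":0,"dz":0.001,"rx":0,"ry":0,"rz":0,"hand":0},{"dx":0,"dy":0,"dz":0.001,"rx":0,"ry":0,"rz":0,"hand":0},{"dx":0,"dy":0,"dz":0,"rx":0,"ry":0,"rz":0,"hand":0}]'>/dev/null; python3 st.py; for i in 1 2; do python3 -m pendant '[{"dx":0,"dy":0,"dz":0.001,"rx":0,"ry":0,"rz":0,"hand":0},{"dx":0,"dy":0,"dz":0.001,"rx":0,"ry":0,"rz":0,"hand":0},{"dx":0,"dy":0,"dz":0,"rx":0,"ry":0,"rz":0,"hand":0}]'>/dev/null; python3 st.py; done
```

```text
t 12.20 gap mm 0.4 lat mm 0.4 base z 111.1 F x,y,z -5.4 -0.4 -1.9 yaw 124.84
t 12.45 gap mm 0.4 lat mm 0.6 base z 109.2 F x,y,z -4.9 -0.7 -2.2 yaw 124.84
t 12.70 gap mm 0.4 lat mm 0.8 base z 107.3 F x,y,z -5.6 1.2 -1.8 yaw 124.84
```

```bash
python3 -m pendant '[{"dx":0,"dy":-0.0008,"dz":0,"rx":0,"ry":0,"rz":0,"hand":0},{"dx":0,"dy":0,"dz":0,"rx":0,"ry":0,"rz":0,"hand":0},{"dx":0,"dy":0,"dz":0,"rx":0,"ry":0,"rz":0,"hand":0}]'>/dev/null; python3 st.py; for i in 1 2; do python3 -m pendant '[{"dx":0,"dy":0,"dz":0.001,"rx":0,"ry":0,"rz":0,"hand":0},{"dx":0,"dy":0,"dz":0.001,"rx":0,"ry":0,"rz":0,"hand":0},{"dx":0,"dy":0,"dz":0,"rx":0,"ry":0,"rz":0,"hand":0}]'>/dev/null; python3 st.py; done
```

```text
t 12.95 gap mm 0.4 lat mm 0.8 base z 107.3 F x,y,z -4.3 2.4 -4.0 yaw 124.83
t 13.20 gap mm 0.4 lat mm 0.2 base z 105.2 F x,y,z -4.8 1.5 -2.4 yaw 124.84
t 13.45 gap mm 0.4 lat mm -0.0 base z 103.2 F x,y,z -6.1 0.9 -2.2 yaw 124.84
```

```bash
for i in 1 2 3 4 5; do python3 -m pendant '[{"dx":0,"dy":0,"dz":0.001,"rx":0,"ry":0,"rz":0,"hand":0},{"dx":0,"dy":0,"dz":0.001,"rx":0,"ry":0,"rz":0,"hand":0},{"dx":0,"dy":0,"dz":0,"rx":0,"ry":0,"rz":0,"hand":0}]'>/dev/null; python3 st.py; done
```

```text
t 13.70 gap mm 0.4 lat mm -0.1 base z 101.2 F x,y,z -5.0 0.7 -1.7 yaw 124.84
t 13.95 gap mm 0.4 lat mm -0.2 base z 99.2 F x,y,z -5.9 0.4 -2.2 yaw 124.85
t 14.20 gap mm 0.4 lat mm -0.2 base z 97.2 F x,y,z -4.4 0.4 -2.3 yaw 124.85
t 14.45 gap mm 0.4 lat mm -0.2 base z 95.2 F x,y,z -5.4 -0.8 -2.0 yaw 124.84
t 14.70 gap mm 0.4 lat mm -0.2 base z 93.2 F x,y,z -6.1 0.6 -2.2 yaw 124.85
```

```bash
for i in 1 2 3 4 5; do python3 -m pendant '[{"dx":0,"dy":0,"dz":0.0006,"rx":0,"ry":0,"rz":0,"hand":0},{"dx":0,"dy":0,"dz":0,"rx":0,"ry":0,"rz":0,"hand":0}]'>/dev/null; python3 st.py; done
```

```text
t 14.87 gap mm 0.4 lat mm -0.2 base z 92.7 F x,y,z -5.6 0.8 -1.4 yaw 124.85
t 15.03 gap mm 0.4 lat mm -0.2 base z 92.1 F x,y,z -5.1 0.1 -1.8 yaw 124.84
t 15.20 gap mm 0.4 lat mm -0.2 base z 91.5 F x,y,z -4.6 0.5 -0.7 yaw 124.84
t 15.37 gap mm 0.4 lat mm -0.2 base z 90.9 F x,y,z -4.9 0.2 -1.9 yaw 124.85
t 15.53 gap mm 0.4 lat mm -0.2 base z 90.3 F x,y,z -5.0 0.2 -1.8 yaw 124.84
```

```bash
for i in 1 2 3; do python3 -m pendant '[{"dx":0,"dy":0,"dz":0.0005,"rx":0,"ry":0,"rz":0,"hand":0},{"dx":0,"dy":0,"dz":0,"rx":0,"ry":0,"rz":0,"hand":0},{"dx":0,"dy":0,"dz":0,"rx":0,"ry":0,"rz":0,"hand":0}]'>/dev/null; python3 st.py; done
```

```text
t 15.78 gap mm 0.4 lat mm -0.2 base z 89.9 F x,y,z -4.5 -0.6 -1.7 yaw 124.84
t 16.03 gap mm 0.4 lat mm -0.1 base z 89.7 F x,y,z -6.1 -0.6 1.0 yaw 124.85
t 16.28 gap mm 0.4 lat mm -0.1 base z 89.6 F x,y,z -4.9 -1.1 3.4 yaw 124.85
```

```bash
python3 -m pendant '[{"dx":0,"dy":0,"dz":0,"rx":0,"ry":0,"rz":0,"hand":0.012},{"dx":0,"dy":0,"dz":0,"rx":0,"ry":0,"rz":0,"hand":0.016},{"dx":0,"dy":0,"dz":0,"rx":0,"ry":0,"rz":0,"hand":0.02},{"dx":0,"dy":0,"dz":0,"rx":0,"ry":0,"rz":0,"hand":0.03},{"dx":0,"dy":0,"dz":0,"rx":0,"ry":0,"rz":0,"hand":0.05},{"dx":0,"dy":0,"dz":0,"rx":0,"ry":0,"rz":0,"hand":0.06},{"dx":0,"dy":0,"dz":0,"rx":0,"ry":0,"rz":0,"hand":0.06},{"dx":0,"dy":0,"dz":0,"rx":0,"ry":0,"rz":0,"hand":0.06}]'; python3 -m pendant '[{"dx":0,"dy":0,"dz":-0.005,"rx":0,"ry":0,"rz":0,"hand":0.06},{"dx":0,"dy":0,"dz":-0.01,"rx":0,"ry":0,"rz":0,"hand":0.06},{"dx":0,"dy":0,"dz":-0.02,"rx":0,"ry":0,"rz":0,"hand":0.06},{"dx":0,"dy":0,"dz":-0.03,"rx":0,"ry":0,"rz":0,"hand":0.06},{"dx":0,"dy":0,"dz":-0.03,"rx":0,"ry":0,"rz":0,"hand":0.06},{"dx":-0.02,"dy":0,"dz":-0.03,"rx":0,"ry":0,"rz":0,"hand":0.06},{"dx":-0.02,"dy":0,"dz":-0.03,"rx":0,"ry":0,"rz":0,"hand":0.06},{"dx":-0.02,"dy":0,"dz":0,"rx":0,"ry":0,"rz":0,"hand":0.06},{"dx":0,"dy":0,"dz":0,"rx":0,"ry":0,"rz":0,"hand":0.06},{"dx":0,"dy":0,"dz":0,"rx":0,"ry":0,"rz":0,"hand":0.06},{"dx":0,"dy":0,"dz":0,"rx":0,"ry":0,"rz":0,"hand":0.06},{"dx":0,"dy":0,"dz":0,"rx":0,"ry":0,"rz":0,"hand":0.06}]'; python3 - <<'E'
from geo import *
from rig import manip
import cv2
im=manip.get_image("side"); cv2.imwrite("pics/s9.png",im["frame"][:,:,::-1])
g=cv2.cvtColor(im["frame"],cv2.COLOR_RGB2GRAY)
b=np.array([.4955,.2341,0,2.1786])
# expected silhouette of hung plate front corners / lip; compare dark-steel mask in its area
c=proj("side",world(b,[[-5,50,185],[-5,-30,185],[-5,50,90],[-5,-30,90],[-110,17,152],[-110,3,90]]));print(c.round(1).tolist())
m=(im["frame"].max(2).astype(int)-im["frame"].min(2)<25)&(g<90); n,l,s,_=cv2.connectedComponentsWithStats(m[60:200,200:300].astype(np.uint8)); print([(r+[200,60,0,0,0]).tolist() for r in s[1:] if r[4]>100])
E
```

```text
clock: 16.95
position: [0.5245, 0.1733, 0.0987]
ee_rot: [-0.0, 0.463, 0.886, 0.0]
contact_force: [0.0, -0.5, 0.1]
width: 0.0599
gripper_force: 0.0
clock: 17.95
position: [0.5578, 0.1245, 0.2532]
ee_rot: [-0.001, 0.463, 0.886, -0.0]
contact_force: [-0.4, -0.2, -0.2]
width: 0.0597
gripper_force: 0.0
[[239.6, 106.5], [259.2, 97.4], [239.5, 130.0], [258.3, 120.7], [268.7, 127.4], [271.1, 140.8]]
[[223, 60, 77, 83, 1775]]
```

```bash
python3 -c "
import cv2
g=cv2.imread('pics/s9.png',0)
for r in (112,118,124): print(r,g[r,232:262].tolist())
for c in (243,248): print(c,g[96:140,c].tolist())
"; python3 st.py
```

```text
112 [138, 118, 96, 79, 52, 48, 43, 50, 49, 45, 45, 47, 47, 45, 48, 64, 91, 110, 107, 80, 56, 46, 47, 45, 45, 47, 57, 91, 110, 110]
118 [115, 115, 117, 115, 115, 116, 109, 83, 54, 46, 48, 47, 47, 47, 46, 51, 54, 58, 64, 65, 65, 62, 60, 55, 47, 47, 66, 94, 108, 109]
124 [111, 112, 109, 111, 108, 110, 102, 79, 53, 48, 47, 47, 46, 46, 49, 52, 50, 53, 54, 58, 53, 54, 53, 57, 80, 109, 120, 121, 123, 121]
243 [132, 112, 113, 115, 118, 115, 111, 106, 90, 67, 51, 48, 47, 48, 47, 47, 47, 48, 49, 48, 47, 48, 47, 46, 48, 45, 50, 47, 47, 46, 45, 46, 61, 94, 110, 111, 110, 114, 116, 117, 114, 113, 109, 105]
248 [115, 117, 118, 115, 109, 102, 87, 63, 49, 45, 54, 75, 84, 76, 75, 78, 91, 109, 107, 78, 61, 57, 54, 52, 55, 51, 52, 53, 50, 52, 55, 83, 104, 111, 114, 117, 117, 116, 113, 111, 107, 105, 107, 108]
t 18.00 gap mm 58.5 lat mm -1.4 base z 242.5 F x,y,z 0.1 -0.4 0.9 yaw 124.88
```

```bash
python3 -c "
from rig import manip
print(manip.sign_off())"
```

```text
the job is handed in; nothing more can be done
None
```

The hanger is hung on the bolt, flat on the board and fully home by the force reading and a side-camera check; the robot is clear and the job is handed in, though the hand-in returned no verdict.

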